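# Switch the gilder's turntable over with a flat screwdriver

### The arm

A 6-joint arm with a two-finger parallel gripper is mounted at the origin on the work surface. World frame = base frame: x ahead of the robot, y to its left, z up, the work surface at z = 0. Lengths are in m, angles in rad, forces in N, time in s.
With the tool pointing down it reaches from about 0.425 to 0.95 m from the base axis. Payload 3.5 kg.
Tool frame: the origin (TCP) lies at the very end of the fingers, on their centre line; the grasp point (between the pads) lies 19 mm behind it (ctrl.grip_point_offset is the distance from the TCP to the grasp point, in m); z points along the fingers, y is the line along which they close (so a half turn about z gives the same grasp; the last joint's range is limited). The gripper opens to 85 mm and grips with 20 to 120 N. Pads are 22 mm wide; open, the fingers measure 114 mm over their backs; the gripper's body (76 mm by 85 mm) begins 54 mm behind the grasp point. The pads swing forward as they close: fully open they stand 13 mm farther back than shut.
Start: joints at [1.142, 0.286, 1.577, -0, 1.279, -0.15], TCP at [0.186, 0.649, 0.231] pointing down, gripper open.
Joint ranges: [-2.77, 2.77], [-0.9, 2.22], [0.21, 2.48], [-1.53, 4.67], [0.24, 2.81], [-2.84, 2.84]. Speed limits (rad/s): [2.79, 2.79, 3.14, 3.14, 3.14, 3.14].

### API

Orientations are given as a unit quaternion [x, y, z, w].
In Python, from plant import telemetry, vision, ctrl gives the robot as it stands.
- The arm moves only by the tool arm_command, never from a script. Its argument "series" is one flat list of numbers, 7 for each row, row after row: the shift along the tool's x, y, z in cm, then the turn, a rotation vector about the tool's x, y, z in degrees, then the closure, from 0 (fully open) to 1 (shut). A call has 1 to 10 rows; each row is the pose to reach, as a shift and turn from the pose commanded when the call began, along the tool's axes at that moment; what a row does not reach only later rows make up. A row lasts 1/12 s, in which the tool goes at most 41.7 mm and 7.16 degrees, less where a joint would pass 70% of its speed; a pose out of reach is approached as far as the arm can. A call with a gripper value outside its range is refused whole. The fingers move at their own pace and stop on an object; "force" is the grip in N (left out, the last holds). Time passes only in rows, so rows that repeat a pose let the fingers close. It gives the time, the measured TCP pose, the force, the opening and the grip force at its end, in the units of the state.
- telemetry.get_state(): the state, without advancing time (a new reading comes with each control period).
- vision.read_camera(name): name is "scene" or "side" or "wrist"; returns a dict with "color" (420x560x3 uint8, blue, green, red), "K" (3x3 intrinsics, pixels), "D" ([k1, k2, p1, p2, k3] as OpenCV has them; the pictures are not rectified), "rvec" (rotation vector, rad) and "tvec" (3), from world to camera coordinates, as OpenCV has them; the wrist camera has in their place "T_tool_cam" (4x4, takes a point from camera to tool coordinates, whose origin is the TCP and whose axes are the flange's). Camera axes: x right, y down, z forward; pixel columns grow to the right and rows downward; lengths in m; the calibration is good to about 2 mm. A picture is of the moment at which its call begins: read the wrist's pose just before it. There is no depth.
- ctrl.sign_off(): hands the job in; it is judged then, once.
The state is a dict: "time": time; "qpos": joint angles; "dq": joint speeds; "joint_efforts": joint torques, N m; "eef_pos": TCP position; "tcp_rot": TCP orientation; "contact_force": force on the tool from outside, world axes, zero at the start; "wrist_torque": the same for the moment, N m; "opening": opening from 0.0 (shut) to 1.0 (fully open); "finger_force": force on a finger pad.
Only numpy, scipy, OpenCV 4.12 (cv2) and the standard library are available. Lean on these libraries where they do the work, as an engineer would, in place of code of your own. Each camera call takes 0.05 s, during which the arm holds its last target. There are 200 camera calls.

### The job

Take the flat screwdriver from its wooden stand and, with its blade seated squarely in the slotted selector on the turntable's sloping console, turn the selector a quarter turn clockwise up to its stop, so that the slot points at the two white bars. Then lower the screwdriver back into the stand so that it stands upright, fully home. Do not drop the screwdriver, turn the selector only with the screwdriver, and leave the notebook, the tin and the bottle where they are.

Things in the scene. Friction and masses are not known exactly. Their poses are not given: they have to be found in the camera images.
- driver: Flat screwdriver, 160 mm, about 120 g, standing blade down in the stand. Origin: middle of the blade's end; z up the shank. Blade 14 mm wide (x), 3 thick (y), 16 long, symmetric; shank 7 mm; round 15 mm bolster 59 to 75 mm up; 34 mm square guard 74 to 80 mm; beech handle 30 mm (x) by 18 mm (y, between two flats parallel to the blade's broad faces) 80 to 160 mm up.
- stand: Fixed wooden block 84 x 84 x 80 mm, origin at the centre of its underside, z up. A 21 mm square well, 77 mm deep, opens at the centre of its top. The screwdriver hangs in it by its guard, which rests on the top, the blade's end then 6 mm above the table.
- console: Fixed grey turntable drive 136 mm wide; origin on the table below the middle of its sloping panel, front is -x. Panel 124 mm up the slope, facing up and to -x, normal 35 degrees from vertical, middle 85 mm high. A 150 mm wheel with a gilded egg (top 155 mm high) is 165 mm behind. White dots lie up and down the slope from the selector, white bars left and right.
- selector (a joint): Slotted selector, rad. 0: slot along the slope (at the dots); grows clockwise as seen looking at the panel, to a stop at 1.571: slot level (at the bars). Friction about 0.06 N m, no spring: stays where left. Starts at 0 to 0.2. The blade has about 0.15 rad of play in the slot either way, so turn a little beyond, until the stop is felt.
- selector_slot (a point): Middle of the slot, at the top edge of its straight walls, 11.5 mm out from the panel; turns with the selector. x along the slot, z out of the panel on the selector's axis. Metal selector about 40 mm across; slot 18 mm long, closed at the ends, 5 mm wide, floor 8 mm below this point. Above it the long sides flare to 14 mm apart at the face, 4 mm higher.
- notebook: Brown notebook lying flat, 110 x 85 x 18 mm, origin under its centre. Bystander.
- tin: Open reddish tin of cotton buds, 60 x 60 mm, 81 mm high with the buds, origin under its centre. Bystander.
- bottle: White bottle with black cap, 50 mm across, 120 mm high, origin under its centre. Bystander.
Things that resemble listed ones, but are neither listed nor needed, are in the scene too. What is meant by the driver is not green, and is the smaller of those in its own colour.

How it is judged:
On the way, in this order (a step that is already met when the one before it is completed fails the run):
1. the screwdriver's blade is seated squarely in the selector's slot, the selector not yet turned (z of driver in the frame of selector_slot below -0.0045 m and distance between driver and selector_slot below 0.012 m and angle between the z axis of driver and the z axis of selector_slot, either way round below 0.2 rad and value of joint selector below 0.6 rad), for 0.05 s.
2. the selector is turned to within about 0.2 rad of its stop with the blade in the slot (z of driver in the frame of selector_slot below -0.003 m and distance between driver and selector_slot below 0.014 m and angle between the z axis of driver and the z axis of selector_slot, either way round below 0.25 rad and value of joint selector above 1.36 rad), for 0.05 s.
At the end, for the whole second after the job is handed in: The selector stands at 1.36 rad or more (stop at 1.571) and the screwdriver is at rest in the stand's well, upright within 0.08 rad, its blade's end less than 10 mm above the stand's underside (guard on the block) and within 10 mm of the stand's centre (value of joint selector above 1.36 rad and horizontal distance between driver and stand below 0.01 m and z of driver in the frame of stand below 0.01 m and angle between driver's own z axis and vertical below 0.08 rad and linear speed of driver below 0.02 m/s); the robot touches nothing.
It fails at once if the fingers or the arm touch the selector (contact force between any of the fingers, the arm and selector above 0.5 N).
It fails at once if the screwdriver is dropped (falls faster than 0.6 m/s with no finger on it) (linear speed of driver above 0.6 m/s and not (contact force between the fingers and driver above 0.2 N)).
It fails at once if the notebook, tin or bottle is moved more than 20 mm (distance of any of notebook, tin, bottle from where it was at the start of the episode above 0.02 m).
It also fails if it takes over 61 s, if anything falls off the work surface, if the arm or the gripper's body presses on something with over 40 N, if the wrist force passes 120 N, or if a joint passes its speed limit or range.

## Working session

There is one attempt and no reset: what is moved stays moved. The work goes in short steps, Python scripts to look and compute and a tool call to move; the robot and the scene stay as the last step left them, time stands still between calls to the robot, and variables do not carry over. Pictures are saved under pics/ and viewed, at most 10 in all, crops included, and the job is handed in when it is done.

Besides the shell and the picture viewer there is one more tool, called after "Request:" by a JSON object that holds its "name" and its "arguments", one argument or row to a line. arm_command: Moves the arm, as the interface text tells. Its arguments: {"type":"object","properties":{"series":{"type":"array","items":{"type":"number"}},"force":{"type":"number"}},"required":["series"]}

```bash
mkdir -p pics
cat > h.py <<'E'
import numpy as np, cv2
from scipy.spatial.transform import Rotation as R
from plant import telemetry, vision, ctrl
def shot(name, fn=None):
    s=telemetry.get_state(); c=vision.read_camera(name)
    if 'T_tool_cam' in c:
        T=np.eye(4); T[:3,:3]=R.from_quat(s['tcp_rot']).as_matrix(); T[:3,3]=s['eef_pos']
        M=np.linalg.inv(T@np.array(c['T_tool_cam']))
        c['rvec']=cv2.Rodrigues(M[:3,:3])[0]; c['tvec']=M[:3,3]
    c={k:(np.array(v,float) if k in('K','D','rvec','tvec') else v) for k,v in c.items()}
    if fn: cv2.imwrite('pics/'+fn,c['color'])
    return c
def ray(c,px):
    u=cv2.undistortPoints(np.array(px,float).reshape(-1,1,2),c['K'],c['D']).reshape(-1,2)
    Rm=cv2.Rodrigues(c['rvec'])[0]; d=np.c_[u,np.ones(len(u))]@Rm
    o=-Rm.T@c['tvec'].ravel(); return o,d/np.linalg.norm(d,axis=1)[:,None]
def onz(c,px,z):
    o,d=ray(c,px); return o+d*((z-o[2])/d[:,2])[:,None]
def tri(c1,p1,c2,p2):
    o1,d1=ray(c1,p1);o2,d2=ray(c2,p2);out=[]
    for a,b in zip(d1,d2):
        t=np.linalg.lstsq(np.c_[a,-b],o2-o1,rcond=None)[0]
        A=o1+a*t[0];B=o2+b*t[1]; out.append(np.r_[(A+B)/2,np.linalg.norm(A-B)])
    return np.array(out)
def proj(c,P): return cv2.projectPoints(np.array(P,float).reshape(-1,3),c['rvec'],c['tvec'],c['K'],c['D'])[0].reshape(-1,2)
def rel(pos,Rm):  # shift cm, turn deg from present pose
    s=telemetry.get_state(); R0=R.from_quat(s['tcp_rot'])
    return np.round(R0.inv().apply(np.array(pos)-s['eef_pos'])*100,2),np.round(np.degrees((R0.inv()*Rm).as_rotvec()),2)
E
python3 - <<'E'
from h import *
for n in('scene','side','wrist'):
    c=shot(n,n+'0.png'); print(n,ray(c,[[280,210]]))
print(telemetry.get_state())
E
```

```text
scene (array([1.22082521, 0.03943551, 0.84766611]), array([[-0.65921179,  0.00251715, -0.75195311]]))
side (array([0.29078995, 0.46695418, 0.63341329]), array([[ 0.32191651, -0.60343877, -0.72954192]]))
wrist (array([0.11244592, 0.67051839, 0.37295483]), array([[ 0.29331251, -0.09419972, -0.95136438]]))
{'time': 0.15, 'qpos': array([ 1.14203169e+00,  2.86995400e-01,  1.57783363e+00,  3.23972379e-06,
        1.27862579e+00, -1.50029289e-01]), 'dq': array([ 0.00108176, -0.00363709, -0.00512729, -0.00026715, -0.00118579,
       -0.00095705]), 'joint_efforts': array([ 4.45826445e-04, -4.06604791e+01, -2.93141091e+01, -1.60420227e-04,
        3.97417549e-03, -1.94182053e-05]), 'eef_pos': array([0.18549331, 0.6484782 , 0.23024663]), 'tcp_rot': array([ 1.38917349e-01,  9.90303541e-01, -8.91920010e-04, -2.67192746e-04]), 'contact_force': array([-0.28899531,  0.06796145,  0.02499371]), 'wrist_torque': array([0.0157536 , 0.03109313, 0.0109589 ]), 'finger_force': 0.0, 'opening': 1.0008852220267253}
```

View pics/scene0.png

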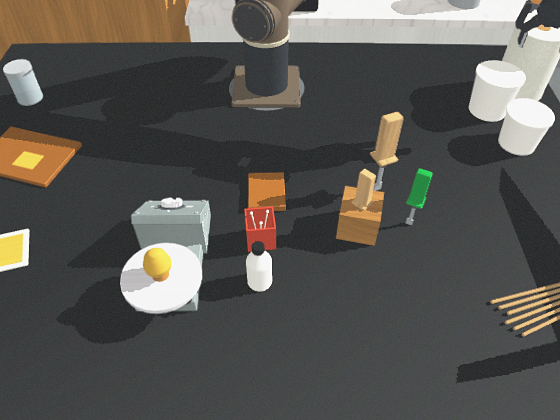

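View pics/side0.png

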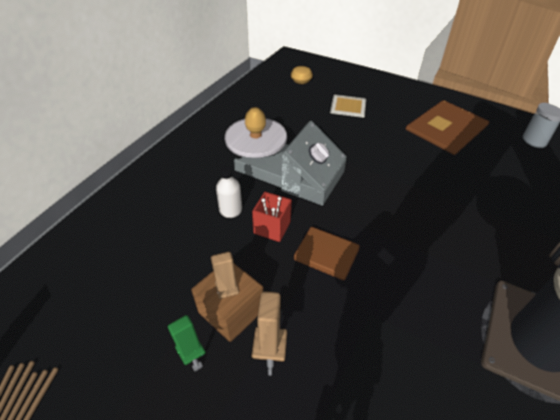

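Candidates: beech driver in the stand at scene (365,190) / side (224,273); a larger beech one outside it at scene (388,140) / side (268,330); a green one at scene (420,190) / side (186,340). I choose the beech one in the stand and check it in a close crop.

Run:
```python
from h import *
a=cv2.imread('pics/scene0.png');b=cv2.imread('pics/side0.png')
r=lambda i,x,y,w,h:cv2.resize(i[y:y+h,x:x+w],(400,300),interpolation=cv2.INTER_CUBIC)
o=np.vstack([np.hstack([r(a,330,150,80,60*1),r(b,185,240,80,60)]),np.hstack([r(a,330,185,80,60),r(b,280,120,80,60)])])
cv2.imwrite('pics/crop1.png',o)
```

```text
(no output)
```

View pics/crop1.png

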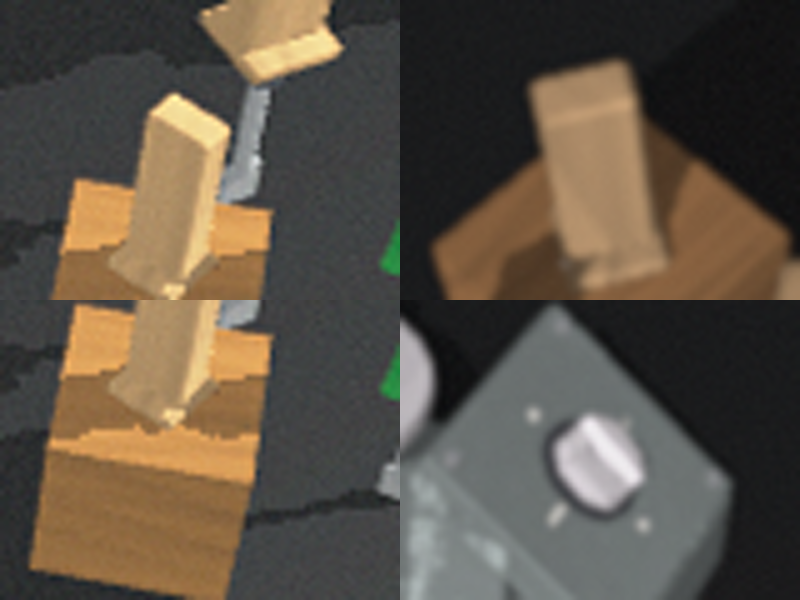

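The crop confirms the choice: a small beech handle, top face at scene (368,174) / side (222,259), guard resting on the wooden block. The selector is at side (320,152), slot nearly along the dots (306.6,143)–(328.6,165), bars at (311.4,163) and (325.4,145).

Run:
```python
from h import *
np.set_printoptions(precision=4,suppress=True)
a=shot('scene');b=shot('side')
sc=[[360,172],[365,169],[376,176],[371,180]]
sd=[[211,257.4],[231,252],[232.6,259.4],[214,265.4]]
for n,c,p in(('sc',a,sc),('sd',b,sd)):
    q=onz(c,p,.166);print(n,q.mean(0),q,np.linalg.norm(np.roll(q,-1,0)-q,axis=1))
print(tri(a,[np.mean(sc,0)],b,[np.mean(sd,0)]))
q=onz(a,[[345,186],[384.4,192],[380.4,222],[339.6,215]],.08);print('stand',q.mean(0),q,np.linalg.norm(np.roll(q,-1,0)-q,axis=1))
q=onz(b,[[311.4,163],[325.4,145]],.085);print('bars',q,q.mean(0),np.linalg.norm(q[0]-q[1]))
print('dots',onz(b,[[306.6,143],[328.6,165]],.085))
q=onz(b,[[319.6,152.4]],.085+.013*np.cos(.61));print('sel',q)
# image mask for tins etc: cap of bottle, wheel egg top
print('egg',onz(a,[[157,249]],.155),'bottle',onz(a,[[258,248]],.12),'tin',onz(a,[[260,225]],.07), 'wheel', onz(a,[[162,277]],.11))
print('big', onz(a,[[390,118],[383,157],[380,185]],.02))
```

```text
sc [0.5292 0.2137 0.166 ] [[0.5232 0.1987 0.166 ]
 [0.5146 0.2095 0.166 ]
 [0.5341 0.2289 0.166 ]
 [0.5451 0.2178 0.166 ]] [0.0138 0.0274 0.0157 0.029 ]
sd [0.5243 0.2113 0.166 ] [[0.5402 0.218  0.166 ]
 [0.5195 0.1945 0.166 ]
 [0.5097 0.2048 0.166 ]
 [0.5277 0.2277 0.166 ]] [0.0313 0.0143 0.0291 0.0158]
[[0.5259 0.2125 0.1642 0.0044]]
stand [0.5285 0.2138 0.08  ] [[0.4784 0.1819 0.08  ]
 [0.4956 0.2647 0.08  ]
 [0.5791 0.2451 0.08  ]
 [0.5608 0.1638 0.08  ]] [0.0846 0.0857 0.0833 0.0844]
bars [[ 0.5415 -0.1483  0.085 ]
 [ 0.5414 -0.2251  0.085 ]] [ 0.5415 -0.1867  0.085 ] 0.07682278471658856
dots [[ 0.5836 -0.2096  0.085 ]
 [ 0.505  -0.1613  0.085 ]]
sel [[ 0.5367 -0.1796  0.0957]]
egg [[ 0.7049 -0.1722  0.155 ]] bottle [[0.6755 0.0018 0.12  ]] tin [[0.5798 0.0015 0.07  ]] wheel [[ 0.7331 -0.167   0.11  ]]
big [[0.1675 0.3351 0.02  ]
 [0.3206 0.2952 0.02  ]
 [0.4166 0.2751 0.02  ]]
```

Request:
{"name": "arm_command", "arguments": {
  "series": [-3,-2.1,-1,0,0,0,0,-6,-4.2,-2,0,0,0,0,-9,-6.4,-3,0,0,0,0,-12,-8.6,-3,0,0,0,0,-15,-10.8,-3,0,0,0,0,-18,-13,-3,0,0,0,0,-21,-15.2,-3,0,0,0,0,-24,-17.4,-3,0,0,0,0,-27,-19.5,-3,0,0,0,0,-29.1,-21.1,-3,0,0,0,0]
}}

```text
time: 1.08
eef_pos: [0.4089, 0.3637, 0.2614]
tcp_rot: [0.14, 0.99, -0.0, 0.0]
contact_force: [-0.1, 0.4, 0.1]
opening: 1.0
finger_force: 0.0
```

Request:
{"name": "arm_command", "arguments": {
  "series": [-2,-1.5,0,0,0,-7,0,-4.5,-3.3,0,0,0,-14,0,-7,-5.1,0,0,0,-21,0,-9.5,-6.9,0,0,0,-28,0,-12,-8.7,0,0,0,-35,0,-14,-10.2,0,0,0,-42,0,-15.7,-11.4,0,0,0,-49,0,-15.7,-11.4,0,0,0,-56,0,-15.7,-11.4,0,0,0,-63,0,-15.7,-11.4,0,0,0,-63,0]
}}

```text
time: 1.92
eef_pos: [0.5272, 0.2126, 0.2611]
tcp_rot: [-0.399, 0.917, 0.0, -0.0]
contact_force: [-0.5, 0.4, 0.5]
opening: 1.0
finger_force: 0.0
```

Run:
```python
from h import *
s=telemetry.get_state();print(s)
c=shot('wrist','w1.png');print(proj(c,[.527,.2125,.166]),proj(c,[.5285,.2138,.08]))
```

```text
{'time': 1.9167, 'qpos': array([ 2.04880690e-01,  3.00425906e-02,  1.81099791e+00,  2.12155572e-05,
        1.30098453e+00, -2.18764184e+00]), 'dq': array([ 0.01469816, -0.00499228,  0.00431793, -0.00129937,  0.00113501,
        0.16668264]), 'joint_efforts': array([-3.15182609e-01, -3.06244898e+01, -2.95889533e+01, -1.16714457e-02,
       -4.61816671e-03, -5.65069579e-01]), 'eef_pos': array([0.52719177, 0.21260911, 0.26110932]), 'tcp_rot': array([-3.99398146e-01,  9.16777549e-01,  5.42236724e-05, -2.09525512e-04]), 'contact_force': array([-0.45103688,  0.35353432,  0.50197929]), 'wrist_torque': array([ 0.04640086,  0.07328268, -0.02633888]), 'finger_force': 0.0, 'opening': 1.0004970375270454}
[[283.65863238 208.37729473]] [[283.22544178 182.51563787]]
```

View pics/w1.png

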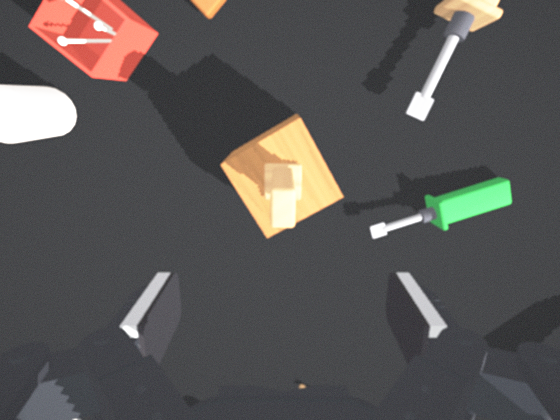

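The close view shows the driver's handle top at (284,211), as predicted (284,208), with flats parallel to the fingers. Descend and grip.

Request:
{"name": "arm_command", "arguments": {
  "series": [0,0,3,0,0,0,0,0,0,6,0,0,0,0,0,0,9,0,0,0,0,0,0,12,0,0,0,0,0,0,14,0,0,0,0,0,0,15.7,0,0,0,0,0,0,15.7,0,0,0,0.5,0,0,15.7,0,0,0,1,0,0,15.7,0,0,0,1,0,0,15.7,0,0,0,1],
  "force": 70
}}

```text
time: 2.8
eef_pos: [0.5283, 0.2136, 0.1064]
tcp_rot: [-0.399, 0.917, -0.0, 0.002]
contact_force: [0.6, -0.3, -0.4]
opening: 0.452
finger_force: 0.0
```

Request:
{"name": "arm_command", "arguments": {
  "series": [0,0,0,0,0,0,1,0,0,0,0,0,0,1,0,0,0,0,0,0,1,0,0,0,0,0,0,1,0,0,0,0,0,0,1]
}}

```text
time: 3.22
eef_pos: [0.5281, 0.2135, 0.1061]
tcp_rot: [-0.399, 0.917, -0.0, 0.001]
contact_force: [0.1, 0.2, 7.1]
opening: 0.199
finger_force: 69.1
```

Request:
{"name": "arm_command", "arguments": {
  "series": [0,0,-1,0,0,0,1,0,0,-3,0,0,0,1,0,0,-5.5,0,0,0,1,0,0,-8.5,0,0,0,1,0,0,-11.5,0,0,0,1,0,0,-13,0,0,0,1,0,0,-13,0,0,0,1]
}}

```text
time: 3.8
eef_pos: [0.529, 0.2136, 0.2395]
tcp_rot: [-0.399, 0.917, -0.001, 0.004]
contact_force: [0.4, 0.5, -0.8]
opening: 0.199
finger_force: 68.9
```

Run:
```python
from h import *
s=telemetry.get_state();print(s['eef_pos'],s['finger_force'],s['opening'])
n=np.array([-.574,0,.819]);Rm=R.from_matrix(np.c_[[-.819,0,-.574],[0,1,0],-n])
print(rel([.4375,-.187,.234],Rm))
print(rel([.47,0,.25],R.from_matrix(np.c_[[-1,0,0],[0,1,0],[0,0,-1]])))
```

```text
[0.52899198 0.21362666 0.23945934] 68.9483892917633 0.19936901649819871
(array([ 35.55, -20.61,   0.4 ]), array([ 14.25, -32.53,  45.53]))
(array([ 19.64, -10.25,  -1.14]), array([-0.11,  0.49, 47.03]))
```

Request:
{"name": "arm_command", "arguments": {
  "series": [2,-1.2,0,0.8,-1.9,2.6,1,5.6,-3.2,0,2.2,-5.1,7.1,1,9.2,-5.3,0,3.7,-8.4,11.8,1,12.8,-7.4,0,5.1,-11.7,16.4,1,16.4,-9.5,0.1,6.6,-15,21,1,20,-11.6,0.2,8,-18.3,25.6,1,23.6,-13.7,0.2,9.5,-21.6,30.2,1,27.2,-15.8,0.3,10.9,-24.9,34.8,1,30.8,-17.9,0.4,12.3,-28.2,39.4,1,33,-19.2,0.4,13.3,-30.2,42.3,1]
}}

```text
time: 4.63
eef_pos: [0.4401, -0.1613, 0.2277]
tcp_rot: [-0.026, 0.96, -0.001, 0.277]
contact_force: [0.6, 1.1, -1.2]
opening: 0.204
finger_force: 68.9
```

Run:
```python
from h import *
s=telemetry.get_state();print(s['eef_pos'],s['qpos'],s['finger_force'],s['opening'])
n=np.array([-.574,0,.819]);Rm=R.from_matrix(np.c_[[-.819,0,-.574],[0,1,0],-n])
print(rel([.4375,-.187,.234],Rm))
```

```text
[ 0.44006088 -0.16131482  0.22773642] [-0.78492609 -0.48240219  2.36282273  0.50678287  0.91636758 -2.65290874] 68.90000224113464 0.2042213358556098
(array([ 0.01, -2.56, -0.7 ]), array([ 0.76, -2.81,  2.92]))
```

Request:
{"name": "arm_command", "arguments": {
  "series": [0,-1.2,0,0.4,-1.4,1.5,1,0,-2.5,0,0.8,-2.8,2.9,1,0,-2.5,0,0.8,-2.8,2.9,1,0,-2.5,0,0.8,-2.8,2.9,1]
}}

```text
time: 4.97
eef_pos: [0.4429, -0.1838, 0.2287]
tcp_rot: [-0.003, 0.954, 0.001, 0.3]
contact_force: [-0.3, 0.9, -0.3]
opening: 0.208
finger_force: 68.9
```

Run:
```python
from h import *
s=telemetry.get_state();print(s['eef_pos'],s['tcp_rot'],s['qpos'],s['finger_force'])
c=shot('wrist','w2.png')
Rm=R.from_quat(s['tcp_rot']);print('tip',proj(c,s['eef_pos']+Rm.apply([0,0,.1])),'slot pred',proj(c,[.535,-.187,.0944]))
```

```text
[ 0.44285527 -0.18379581  0.22868159] [-0.00263012  0.95408716  0.00096191  0.29951601] [-0.84139894 -0.46250273  2.36050188  0.57888732  0.89951504 -2.70514215] 68.93368363380432
tip [[281.94594544 206.99287357]] slot pred [[277.84541725 184.40207283]]
```

View pics/w2.png

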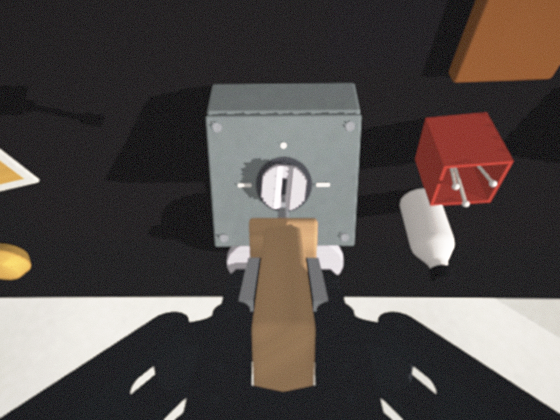

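The view shows the panel square to the tool: bars at (244,185) and (323,185), upper dot (283,146), selector around (284,185), guard and handle in front below. Zoom on the blade and the slot.

Run:
```python
from h import *
a=cv2.imread('pics/w2.png')[150:225,235:335]
cv2.imwrite('pics/crop2.png',cv2.resize(a,(800,600),interpolation=cv2.INTER_CUBIC))
```

```text
(no output)
```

View pics/crop2.png

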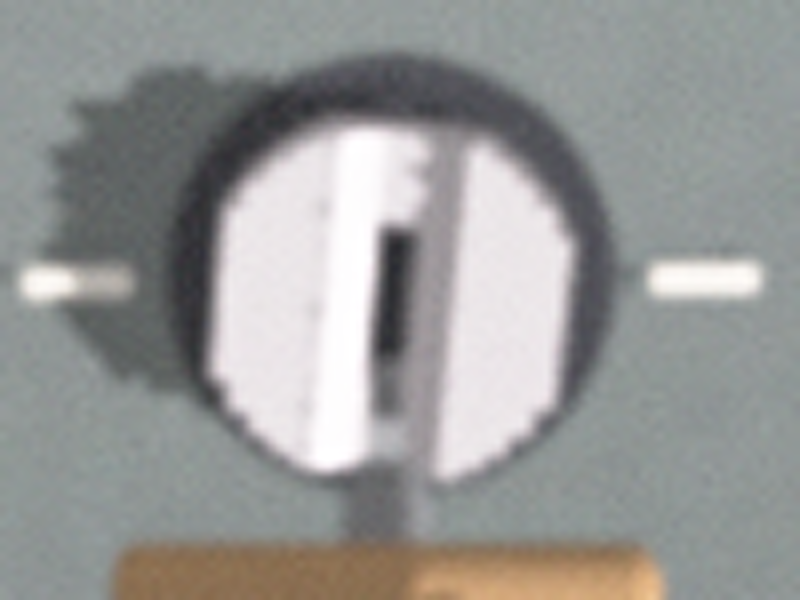

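Crop: slot's dark gap is centred at about crop (396,290), flare edges lean about 5° clockwise, face centred at (393,300) (full image (284.1,187.5)); the blade, edge-on, comes up the column ~388, shank ~390 (full image x 283.6).

Run:
```python
from h import *
np.set_printoptions(precision=4,suppress=True)
s=telemetry.get_state();c=shot('wrist');Rm=R.from_quat(s['tcp_rot'])
n=np.array([-.574,0,.819])
print('bars',onz(c,[[283.9,185]],.085),onz(c,[[235+75/8,185.2],[235+706/8,184.9]],.085),'face',onz(c,[[284.1,187.5]],.085+.0155*.819)-.0155*n+[0,0,0],'dot',onz(c,[[283.3,146]],.085))
for d in(.1,.084,.06,.0): print(d,proj(c,s['eef_pos']+Rm.apply([[-.007,0,d],[0,0,d],[.007,0,d],[0,.001,d]])).round(1).tolist())
slot=onz(c,[[284.1,187.5]],.085+.0155*.819)[0]-.004*n
print('slot',slot,'in tool',Rm.inv().apply(slot-s['eef_pos']),Rm.as_matrix())
b=shot('side','side2.png');print('side: panel c',proj(b,slot-.0115*n),proj(b,s['eef_pos']+Rm.apply([[0,0,.1],[0,0,.02]])))
b=cv2.imread('pics/side2.png')[95:185,260:380]; cv2.imwrite('pics/crop3.png',cv2.resize(b,(800,600),interpolation=cv2.INTER_CUBIC))
```

```text
bars [[ 0.5477 -0.181   0.085 ]] [[ 0.5482 -0.2177  0.085 ]
 [ 0.5473 -0.1446  0.085 ]] face [[ 0.5454 -0.181   0.085 ]] dot [[ 0.4993 -0.182   0.085 ]]
0.1 [[282.0, 216.2], [281.9, 207.0], [281.9, 197.6], [283.3, 207.0]]
0.084 [[281.9, 223.9], [281.9, 214.1], [281.9, 204.2], [283.4, 214.1]]
0.06 [[281.8, 237.4], [281.8, 226.7], [281.8, 215.8], [283.5, 226.7]]
0.0 [[281.5, 288.1], [281.5, 274.2], [281.5, 259.9], [283.7, 274.2]]
slot [ 0.5388 -0.181   0.0944] in tool [-0.0013  0.0018  0.1652] [[-0.8202 -0.0069  0.5721]
 [-0.0059  1.      0.0036]
 [-0.5721 -0.0004 -0.8202]]
side: panel c [[316.0122 154.5419]] [[337.5966 137.9162]
 [362.6659 118.0055]]
```

View pics/crop3.png

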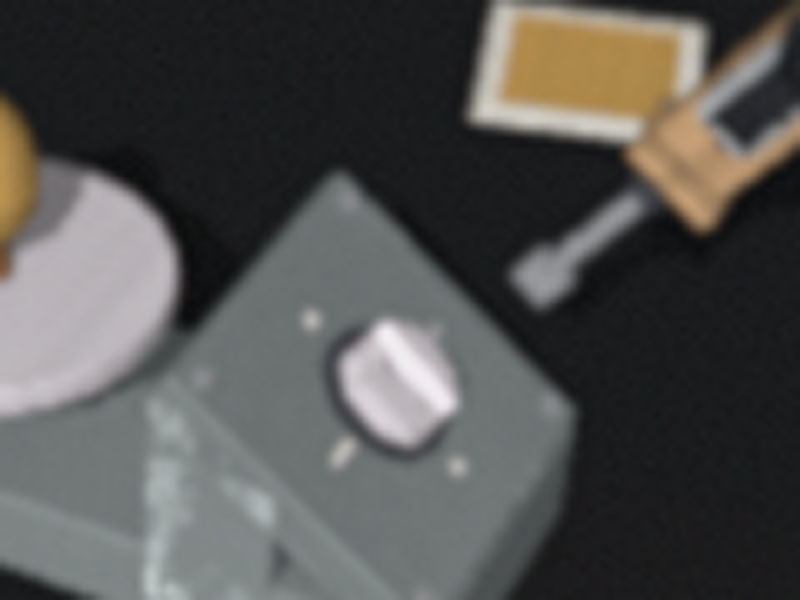

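Side crop: blade tip at (339,139) against predicted (337.6,137.9), panel centre (318,154) against (316,154.5); consistent to 2–3 mm. Move close above the selector and look again.

Request:
{"name": "arm_command", "arguments": {
  "series": [0,0.1,1,0,0,2,1,-0.1,0.1,2.5,0,0,4.5,1,-0.1,0.1,4,0,0,4.5,1,-0.1,0.1,4.6,0,0,4.5,1,-0.1,0.1,4.6,0,0,4.5,1,-0.1,0.1,4.6,0,0,4.5,1]
}}

```text
time: 5.62
eef_pos: [0.4713, -0.1822, 0.1935]
tcp_rot: [0.033, 0.953, 0.012, 0.3]
contact_force: [-0.6, 0.1, -0.3]
opening: 0.202
finger_force: 68.9
```

Run:
```python
from h import *
np.set_printoptions(precision=4,suppress=True)
s=telemetry.get_state();c=shot('wrist','w3.png');Rm=R.from_quat(s['tcp_rot'])
print(s['qpos'],s['contact_force'],s['eef_pos'])
for d in(.1,.084,.115): print(d,proj(c,s['eef_pos']+Rm.apply([[-.007,0,d],[0,0,d],[.007,0,d],[0,.001,d]])).round(1).tolist())
a=cv2.imread('pics/w3.png')[150:225,235:335]; cv2.imwrite('pics/crop4.png',cv2.resize(a,(800,600),interpolation=cv2.INTER_CUBIC))
```

```text
[-0.7804 -0.3418  2.3476  0.6171  0.7774 -2.6508] [-0.6139  0.0778 -0.3359] [ 0.4713 -0.1822  0.1935]
0.1 [[281.8, 216.3], [281.8, 207.1], [281.8, 197.7], [283.2, 207.1]]
0.084 [[281.8, 224.0], [281.8, 214.2], [281.8, 204.3], [283.3, 214.2]]
0.115 [[281.9, 209.9], [281.9, 201.1], [281.9, 192.2], [283.2, 201.1]]
```

View pics/crop4.png

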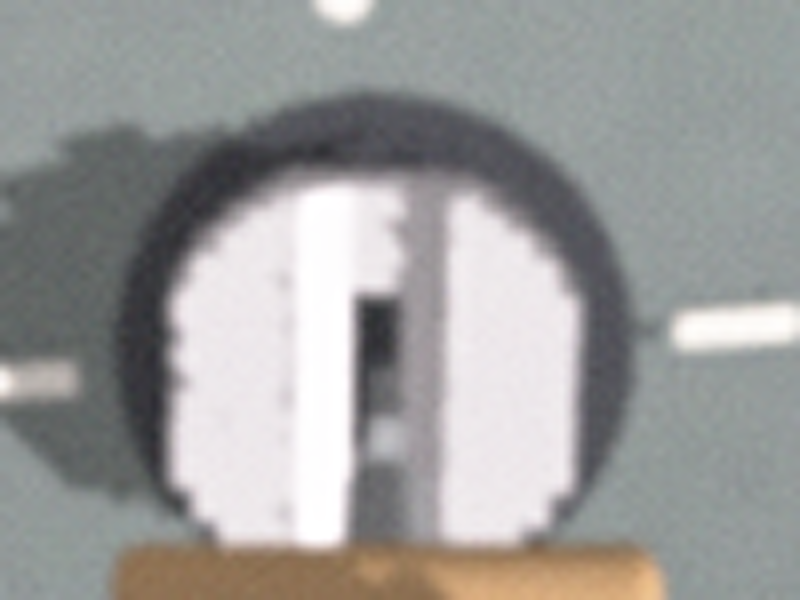

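In the close view the slot is parallel to the image (x 357–402, flare 297–445, centre ≈373) and the blade edge sits at ≈388: shift −1.4 mm along tool y; along x the blade is within the slot's ends. Advance.

Request:
{"name": "arm_command", "arguments": {
  "series": [0,-0.14,0.3,0,0,0,1,0,-0.14,0.8,0,0,0,1,0,-0.14,1.2,0,0,0,1,0,-0.14,1.5,0,0,0,1,0,-0.14,1.7,0,0,0,1,0,-0.14,1.9,0,0,0,1,0,-0.14,1.9,0,0,0,1,0,-0.14,1.9,0,0,0,1]
}}

```text
time: 6.33
eef_pos: [0.482, -0.1843, 0.1779]
tcp_rot: [0.034, 0.953, 0.012, 0.301]
contact_force: [-0.1, 0.3, -0.7]
opening: 0.202
finger_force: 69.0
```

Request:
{"name": "arm_command", "arguments": {
  "series": [0,0,0.1,0,0,0,1,0,0,0.2,0,0,0,1,0,0,0.3,0,0,0,1,0,0,0.4,0,0,0,1,0,0,0.4,0,0,0,1]
}}

```text
time: 6.75
eef_pos: [0.4843, -0.1842, 0.1746]
tcp_rot: [0.034, 0.953, 0.012, 0.301]
contact_force: [-0.0, 0.0, -0.6]
opening: 0.198
finger_force: 68.9
```

Run:
```python
from h import *
np.set_printoptions(precision=4,suppress=True)
s=telemetry.get_state();c=shot('wrist','w4.png');Rm=R.from_quat(s['tcp_rot'])
print(s['qpos'],Rm.inv().apply(s['contact_force']),s['eef_pos'],'tip',s['eef_pos']+Rm.apply([0,0,.1]))
a=cv2.imread('pics/w4.png')[150:225,235:335]; cv2.imwrite('pics/crop5.png',cv2.resize(a,(800,600),interpolation=cv2.INTER_CUBIC))
```

```text
[-0.7593 -0.2759  2.3371  0.6456  0.7204 -2.6753] [ 0.3668 -0.0215  0.521 ] [ 0.4843 -0.1842  0.1746] tip [ 0.5417 -0.1839  0.0928]
```

View pics/crop5.png

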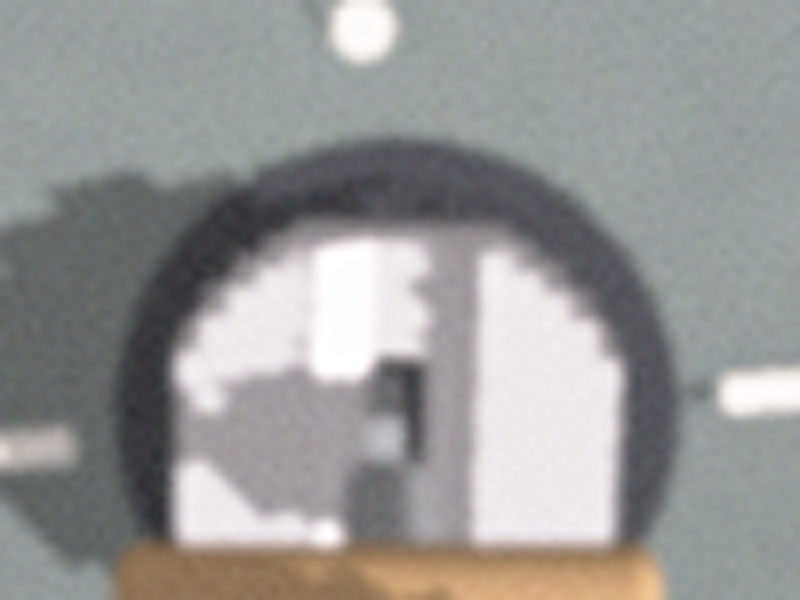

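Blade is in the flare mouth, about 1 mm to the left (385 vs 397) of the slot; shift +1 mm and press in, watching the force.

Request:
{"name": "arm_command", "arguments": {
  "series": [0,0.1,0,0,0,0,1,0,0.1,0.1,0,0,0,1,0,0.1,0.2,0,0,0,1,0,0.1,0.3,0,0,0,1,0,0.1,0.3,0,0,0,1]
}}

```text
time: 7.22
eef_pos: [0.4861, -0.1834, 0.1722]
tcp_rot: [0.034, 0.953, 0.012, 0.301]
contact_force: [0.4, -0.5, -1.5]
opening: 0.202
finger_force: 69.0
```

Request:
{"name": "arm_command", "arguments": {
  "series": [0,0,0.1,0,0,0,1,0,0,0.2,0,0,0,1,0,0,0.3,0,0,0,1,0,0,0.3,0,0,0,1]
}}

```text
time: 7.55
eef_pos: [0.4878, -0.1837, 0.1716]
tcp_rot: [0.032, 0.953, 0.011, 0.301]
contact_force: [-14.6, 1.6, 10.8]
opening: 0.203
finger_force: 71.8
```

Run:
```python
from h import *
np.set_printoptions(precision=4,suppress=True)
s=telemetry.get_state();Rm=R.from_quat(s['tcp_rot'])
print(s['qpos'],Rm.inv().apply(s['contact_force']),Rm.inv().apply(s['wrist_torque']),s['eef_pos'],'tip',s['eef_pos']+Rm.apply([0,0,.1]))
```

```text
[-0.7519 -0.2626  2.333   0.6488  0.7093 -2.6789] [  5.8783   1.2146 -17.2301] [-0.3261  1.5429  0.0217] [ 0.4878 -0.1837  0.1716] tip [ 0.5452 -0.1835  0.0897]
```

Request:
{"name": "arm_command", "arguments": {
  "series": [0,0,-0.1,0,0,0,1,0,0,-0.2,0,0,0,1,0,0,-0.2,0,0,0,1]
}}

```text
time: 7.8
eef_pos: [0.4867, -0.1835, 0.1718]
tcp_rot: [0.034, 0.953, 0.011, 0.301]
contact_force: [0.3, 0.1, -2.2]
opening: 0.202
finger_force: 69.0
```

Run:
```python
from h import *
np.set_printoptions(precision=4,suppress=True)
s=telemetry.get_state();Rm=R.from_quat(s['tcp_rot'])
print(Rm.inv().apply(s['contact_force']),s['eef_pos'])
c=shot('wrist','w5.png');b=shot('side','side5.png')
A=cv2.resize(c['color'][150:225,250:325],(400,400),interpolation=cv2.INTER_CUBIC)
B=cv2.resize(b['color'][110:185,280:355],(400,400),interpolation=cv2.INTER_CUBIC)
cv2.imwrite('pics/crop6.png',np.hstack([A,B]))
```

```text
[0.9698 0.0057 1.9508] [ 0.4867 -0.1835  0.1718]
```

View pics/crop6.png

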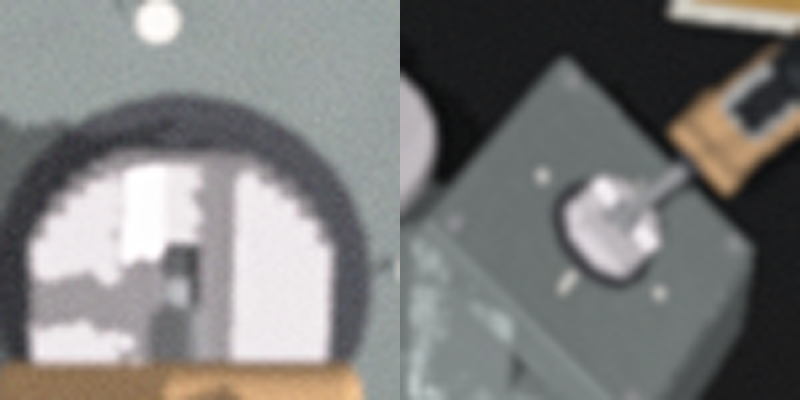

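Left: shoulder of the blade at (175,290) within the slot column (165–200); right: blade enters the selector along its axis at (628,205). Check that the slot walls confine the blade by a small sideways nudge.

Request:
{"name": "arm_command", "arguments": {
  "series": [0,0.12,0,0,0,0,1,0,0.25,0,0,0,0,1,0,0.25,0,0,0,0,1]
}}

```text
time: 8.15
eef_pos: [0.4867, -0.1815, 0.1715]
tcp_rot: [0.034, 0.953, 0.01, 0.301]
contact_force: [0.2, -2.8, -3.6]
opening: 0.201
finger_force: 68.9
```

Request:
{"name": "arm_command", "arguments": {
  "series": [0,-0.25,0,0,0,0,1,0,-0.5,0,0,0,0,1,0,-0.5,0,0,0,0,1]
}}

```text
time: 8.4
eef_pos: [0.4865, -0.1848, 0.1713]
tcp_rot: [0.034, 0.953, 0.014, 0.301]
contact_force: [0.0, 1.9, -0.4]
opening: 0.205
finger_force: 69.2
```

Request:
{"name": "arm_command", "arguments": {
  "series": [0,0.25,0,0,0,0,1,0,0.25,0,0,0,0,1]
}}

```text
time: 8.57
eef_pos: [0.4866, -0.1833, 0.1715]
tcp_rot: [0.034, 0.953, 0.011, 0.301]
contact_force: [-0.1, 0.2, -0.5]
opening: 0.201
finger_force: 69.0
```

Forces of −2.8 and +1.9 N on either side: the blade is captured in the slot. Seat lightly and turn halfway.

Request:
{"name": "arm_command", "arguments": {
  "series": [0,0,0.1,0,0,0,1,0,0,0.1,0,0,0,1,0,0,0.1,0,0,5,1,0,0,0.1,0,0,10,1,0,0,0.1,0,0,16,1,0,0,0.1,0,0,22,1,0,0,0.1,0,0,28,1,0,0,0.1,0,0,34,1,0,0,0.1,0,0,40,1,0,0,0.1,0,0,40,1]
}}

```text
time: 9.4
eef_pos: [0.4872, -0.1848, 0.1715]
tcp_rot: [0.359, 0.884, 0.112, 0.279]
contact_force: [-5.5, -1.0, 2.5]
opening: 0.201
finger_force: 70.0
```

Run:
```python
from h import *
np.set_printoptions(precision=4,suppress=True)
s=telemetry.get_state();Rm=R.from_quat(s['tcp_rot'])
print(s['qpos'],Rm.inv().apply(s['contact_force']),Rm.inv().apply(s['wrist_torque']),s['eef_pos'],Rm.as_matrix()[:,2],s['opening'])
c=shot('wrist','w6.png')
```

```text
[-0.7532 -0.2643  2.3346  0.6474  0.7058 -1.9765] [ 1.465  -2.8637 -5.217 ] [ 1.0259  0.4996 -0.0453] [ 0.4872 -0.1848  0.1715] [ 0.5742 -0.0022 -0.8187] 0.20140995198802997
```

Request:
{"name": "arm_command", "arguments": {
  "series": [0,-0.05,0,0,0,6,1,0,-0.05,0,0,0,12,1,0,-0.05,0,0,0,18,1,0,-0.05,0,0,0,24,1,0,-0.05,0,0,0,30,1,0,-0.05,0,0,0,36,1,0,-0.05,0,0,0,42,1,0,-0.05,0,0,0,48,1,0,-0.05,0,0,0,52,1,0,-0.05,0,0,0,52,1]
}}

```text
time: 10.28
eef_pos: [0.4855, -0.1857, 0.1703]
tcp_rot: [0.709, 0.638, 0.221, 0.202]
contact_force: [-13.8, -4.9, 5.4]
opening: 0.199
finger_force: 70.8
```

Run:
```python
from h import *
np.set_printoptions(precision=4,suppress=True)
s=telemetry.get_state();Rm=R.from_quat(s['tcp_rot'])
print(s['qpos'],Rm.inv().apply(s['contact_force']),Rm.inv().apply(s['wrist_torque']),s['eef_pos'],Rm.as_matrix(),s['opening'])
```

```text
[-0.7558 -0.2645  2.3361  0.6429  0.7064 -1.0717] [ -5.7609  -7.68   -12.2994] [ 2.3797 -1.2135 -0.0588] [ 0.4855 -0.1857  0.1703] [[ 0.0871  0.8163  0.571 ]
 [ 0.9946 -0.1037 -0.0034]
 [ 0.0564  0.5682 -0.821 ]] 0.19922552144929248
```

Request:
{"name": "arm_command", "arguments": {
  "series": [-0.05,-0.1,-0.05,0,0,2,1,-0.05,-0.1,-0.05,0,0,4,1,-0.05,-0.1,-0.05,0,0,4,1]
}}

```text
time: 10.53
eef_pos: [0.4849, -0.1858, 0.17]
tcp_rot: [0.731, 0.613, 0.229, 0.194]
contact_force: [-7.1, -3.7, 1.8]
opening: 0.202
finger_force: 69.7
```

Run:
```python
from h import *
np.set_printoptions(precision=4,suppress=True)
s=telemetry.get_state();Rm=R.from_quat(s['tcp_rot'])
print(Rm.inv().apply(s['contact_force']),Rm.inv().apply(s['wrist_torque']),s['eef_pos'],Rm.as_matrix()[:,0])
```

```text
[-4.4705 -4.1168 -5.5211] [ 1.4804 -1.0947 -0.1208] [ 0.4849 -0.1858  0.17  ] [0.144  0.9848 0.097 ]
```

Request:
{"name": "arm_command", "arguments": {
  "series": [0,0,0,0,0,2,1,0,0,0,0,0,4,1,0,0,0,0,0,4,1]
}}

```text
time: 10.78
eef_pos: [0.4848, -0.1857, 0.1699]
tcp_rot: [0.752, 0.587, 0.235, 0.186]
contact_force: [-8.1, -3.3, 1.7]
opening: 0.199
finger_force: 69.9
```

Run:
```python
from h import *
np.set_printoptions(precision=4,suppress=True)
s=telemetry.get_state();Rm=R.from_quat(s['tcp_rot'])
print(Rm.inv().apply(s['contact_force']),Rm.inv().apply(s['wrist_torque']),s['eef_pos'],Rm.as_matrix()[:,0],s['opening'])
c=shot('wrist','w7.png')
```

```text
[-4.606  -4.7273 -5.9894] [ 1.4951 -1.2666 -0.1857] [ 0.4848 -0.1857  0.1699] [0.1991 0.9706 0.1354] 0.19853735790949317
```

The stop is felt (torque −0.06 → −0.12 → −0.19 N m). Release the wind-up, withdraw along the axis.

Request:
{"name": "arm_command", "arguments": {
  "series": [0,0,0,0,0,-5,1,0,0,0,0,0,-10,1,0,0,-0.4,0,0,-10,1,0,0,-0.9,0,0,-10,1,0,0,-1.6,0,0,-10,1,0,0,-3,0,0,-10,1,0,0,-5,0,0,-10,1,0,0,-6,0,0,-10,1,0,0,-6,0,0,-10,1]
}}

```text
time: 11.58
eef_pos: [0.4517, -0.1852, 0.223]
tcp_rot: [0.698, 0.649, 0.221, 0.207]
contact_force: [-0.3, 0.3, -0.4]
opening: 0.199
finger_force: 69.1
```

Run:
```python
from h import *
np.set_printoptions(precision=4,suppress=True)
s=telemetry.get_state();Rm=R.from_quat(s['tcp_rot'])
print(s['qpos'],s['contact_force'],s['eef_pos'],Rm.as_matrix(),s['opening'],s['finger_force'])
c=shot('wrist','w8.png');b=shot('side','side8.png')
# bright-edge segments round the selector, as direction on the panel plane
n=np.array([-.574,0,.819]);P0=np.array([.5465,-.182,.085])+.0155*n
def pl(c,px):
    o,d=ray(c,px);return o+d*(((P0-o)@n)/(d@n))[:,None]
for nm,c in(('w',c),('s',b)):
    u=proj(c,P0)[0];r=26 if nm=='w' else 10
    k=4; x0,y0=(u-r).astype(int); g=cv2.cvtColor(c['color'][y0:y0+2*r,x0:x0+2*r],cv2.COLOR_BGR2GRAY)
    g=cv2.resize(g,None,fx=k,fy=k,interpolation=cv2.INTER_CUBIC)
    L=cv2.createLineSegmentDetector().detect(g)[0]
    if L is None: continue
    for l in L[:,0]:
        p=pl(c,l.reshape(2,2)/k+[x0,y0]);v=p[1]-p[0];q=v@np.array([-.819,0,-.574])
        if np.linalg.norm(v)>.012: print(nm,p.mean(0)-P0,'len',np.linalg.norm(v),'angle from level',np.degrees(np.arctan(q/v[1])))
```

```text
[-0.8257 -0.4343  2.3553  0.5903  0.8637 -1.0629] [-0.2677  0.3143 -0.386 ] [ 0.4517 -0.1852  0.223 ] [[ 0.0594  0.814   0.5779]
 [ 0.9975 -0.0711 -0.0024]
 [ 0.0391  0.5766 -0.8161]] 0.19928970569273993 69.11330580711365
w [-0.0006  0.021  -0.0005] len 0.017572208905926874 angle from level -89.73594739853664
w [-0.0166 -0.     -0.0116] len 0.02024622215789214 angle from level 0.6658066184106973
w [-0.0021  0.0017 -0.0015] len 0.014332866348649958 angle from level 1.5028746258963626
w [0.0152 0.0005 0.0107] len 0.021487457491474116 angle from level 0.5329436809618956
w [0.0012 0.0007 0.0008] len 0.015453216924121755 angle from level 1.4884666831152478
s [0.0009 0.0279 0.0006] len 0.0174763915972368 angle from level -81.81047192628574
s [0.0108 0.0231 0.0076] len 0.014725254069267878 angle from level 60.39635564897756
s [0.0143 0.0059 0.01  ] len 0.024305055097118496 angle from level -2.7881966027062552
s [-0.0178 -0.0012 -0.0125] len 0.019290973011614372 angle from level -2.821731479888266
s [-0.012  -0.0191 -0.0084] len 0.01666129869913403 angle from level 37.8998536327998
s [ 0.0081 -0.0199  0.0057] len 0.014913690081526437 angle from level -51.732878314017796
s [0.0197 0.0076 0.0138] len 0.015453525022905765 angle from level -2.7051009482476513
```

The slot reads level within 1.5°, so the selector is at its stop. Now return to the stand.

Run:
```python
from h import *
q=R.from_quat([-.399,.917,0,0]);Rm=R.from_rotvec([0,0,np.pi])*q
print(rel([.5,.09,.26],Rm)); print('then world-aligned', Rm.inv().apply(np.array([.5281,.2135,.2395])-[.5,.09,.26])*100)
```

```text
(array([27.82,  4.27, -0.44]), array([ 32.8 , -14.32,  37.61]))
then world-aligned [10.95186771 -6.36201176  2.05      ]
```

Request:
{"name": "arm_command", "arguments": {
  "series": [1.5,0.2,-0.3,2,-0.8,2,1,4.5,0.7,-0.4,5,-2,6,1,8,1.2,-0.4,9,-4,10,1,11.5,1.8,-0.4,13,-5.7,15,1,15,2.3,-0.4,17,-7.4,19.5,1,18.5,2.8,-0.4,21,-9.2,24,1,22,3.4,-0.4,25,-11,28.7,1,25,3.8,-0.4,29,-12.7,33.3,1,27.8,4.3,-0.4,32.8,-14.3,37.6,1,27.8,4.3,-0.4,32.8,-14.3,37.6,1]
}}

```text
time: 12.52
eef_pos: [0.5, 0.0929, 0.2588]
tcp_rot: [0.911, 0.413, 0.01, 0.008]
contact_force: [0.4, -0.7, -2.1]
opening: 0.199
finger_force: 69.0
```

Run:
```python
from h import *
np.set_printoptions(precision=4,suppress=True)
s=telemetry.get_state();Rm=R.from_quat(s['tcp_rot']);print(s['eef_pos'],Rm.as_matrix()[:,2],s['qpos'])
q=R.from_rotvec([0,0,np.pi])*R.from_quat([-.399,.917,0,0])
print(rel([.5281,.2135,.2395],q))
c=shot('wrist','w9.png');g=cv2.cvtColor(c['color'],cv2.COLOR_BGR2HSV)
m=((g[...,1]<70)&(g[...,2]>75)).astype(np.uint8)
n,lab,st,ce=cv2.connectedComponentsWithStats(m)
for i in range(1,n):
    if st[i,4]>15 and abs(ce[i,0]-282)<40 and 150<ce[i,1]<240: print(st[i],ce[i])
mm=m[:,265:300]
for r in range(180,224,2): w=np.where(mm[r])[0]; print(r,(w.min()+265,w.max()+265) if len(w) else '',end='; ')
h=((g[...,0]>5)&(g[...,0]<25)&(g[...,1]>80)).astype(np.uint8)
print('\nguard/handle');
for r in range(205,290,10): w=np.where(h[r,230:335])[0]; print(r,(w.min()+230,w.max()+230) if len(w) else '',end='; ')
print(proj(c,s['eef_pos']+Rm.apply([[.007,0,.1],[.007,0,.084],[.0035,0,.07],[.017,0,.026],[.017,.017,.026]])))
```

```text
[0.5    0.0929 0.2588] [ 0.0243 -0.0068 -0.9997] [-0.0127 -0.1216  1.9614 -0.0068  1.2774  0.7079]
(array([10.9 , -5.87,  1.91]), array([ 1.3 , -0.64,  1.79]))
[251 216  17   1  17] [259. 216.]
180 ; 182 ; 184 ; 186 ; 188 ; 190 ; 192 ; 194 (np.int64(282), np.int64(284)); 196 (np.int64(280), np.int64(286)); 198 (np.int64(279), np.int64(286)); 200 (np.int64(279), np.int64(286)); 202 (np.int64(279), np.int64(286)); 204 (np.int64(279), np.int64(286)); 206 (np.int64(279), np.int64(286)); 208 (np.int64(277), np.int64(286)); 210 (np.int64(276), np.int64(287)); 212 (np.int64(273), np.int64(287)); 214 (np.int64(277), np.int64(287)); 216 (np.int64(265), np.int64(287)); 218 (np.int64(278), np.int64(283)); 220 (np.int64(265), np.int64(299)); 222 (np.int64(265), np.int64(299)); 
guard/handle
205 ; 215 (np.int64(271), np.int64(297)); 225 (np.int64(248), np.int64(317)); 235 (np.int64(248), np.int64(317)); 245 (np.int64(237), np.int64(326)); 255 (np.int64(230), np.int64(334)); 265 (np.int64(230), np.int64(328)); 275 (np.int64(258), np.int64(307)); 285 (np.int64(257), np.int64(309)); [[282.0831 200.7056]
 [282.0287 207.4499]
 [281.9759 219.3183]
 [281.7475 223.0828]
 [315.3261 223.1062]]
```

Blade tip in hand at rows 194–196, columns 279–286, same as before: no slip. Turn the hand back to the pick-up yaw before placing.

Request:
{"name": "arm_command", "arguments": {
  "series": [0,0,0,0,0,-7,1,0,0,0,0,0,-14,1,0,0,0,0,0,-21,1,0,0,0,0,0,-28,1,0,0,0,0,0,-35,1,0,0,0,0,0,-42,1,0,0,0,0,0,-49,1,0,0,0,0,0,-56,1,0,0,0,0,0,-60,1]
}}

```text
time: 13.32
eef_pos: [0.5, 0.0904, 0.2579]
tcp_rot: [0.578, 0.816, 0.005, 0.013]
contact_force: [0.5, -0.4, -1.3]
opening: 0.203
finger_force: 69.0
```

Request:
{"name": "arm_command", "arguments": {
  "series": [0,0,0,0,0,-7,1,0,0,0,0,0,-14,1,0,0,0,0,0,-21,1,0,0,0,0,0,-28,1,0,0,0,0,0,-35,1,0,0,0,0,0,-42,1,0,0,0,0,0,-49,1,0,0,0,0,0,-56,1,0,0,0,0,0,-60,1]
}}

```text
time: 14.07
eef_pos: [0.5, 0.0904, 0.2578]
tcp_rot: [0.093, 0.996, -0.002, 0.014]
contact_force: [0.7, 0.6, -1.9]
opening: 0.202
finger_force: 69.0
```

Request:
{"name": "arm_command", "arguments": {
  "series": [0,0,0,0,0,-7,1,0,0,0,0,0,-14,1,0,0,0,0,0,-21,1,0,0,0,0,0,-28,1,0,0,0,0,0,-35,1,0,0,0,0,0,-42,1,0,0,0,0,0,-49,1,0,0,0,0,0,-56,1,0,0,0,0,0,-60,1,0,0,0,0,0,-60,1]
}}

```text
time: 14.9
eef_pos: [0.5, 0.0904, 0.2579]
tcp_rot: [-0.415, 0.91, -0.009, 0.011]
contact_force: [0.1, 0.3, -1.2]
opening: 0.203
finger_force: 69.0
```

Run:
```python
from h import *
s=telemetry.get_state();print(s['eef_pos'],s['qpos'],s['dq'].max())
print(rel([.5283,.2136,.2395],R.from_quat([-.399,.917,0,.001])))
```

```text
[0.49999072 0.09038161 0.25793549] [-0.01796584 -0.12368305  1.9648804  -0.00650597  1.27334802 -2.44394373] 0.09659048741269968
(array([-11.14,   5.97,   1.84]), array([-1.36,  0.64,  2.07]))
```

Request:
{"name": "arm_command", "arguments": {
  "series": [-2,1.1,0.3,-0.5,0.2,0.7,1,-5,2.7,0.8,-1,0.5,1.5,1,-8,4.3,1.4,-1.4,0.6,2.1,1,-10.5,5.6,1.8,-1.4,0.6,2.1,1,-11.1,6,1.8,-1.4,0.6,2.1,1,-11.1,6,1.8,-1.4,0.6,2.1,1,-11.1,6,1.8,-1.4,0.6,2.1,1]
}}

```text
time: 15.48
eef_pos: [0.5279, 0.213, 0.2404]
tcp_rot: [-0.398, 0.917, -0.0, 0.001]
contact_force: [0.5, 0.9, -1.8]
opening: 0.199
finger_force: 69.0
```

Run:
```python
from h import *
print(rel([.5283,.2136,.1065],R.from_quat([-.399,.917,0,.001])))
```

```text
(array([-0.05,  0.03, 13.39]), array([-0.03,  0.  , -0.1 ]))
```

Descend 12.6 cm, then finish by feel.

Request:
{"name": "arm_command", "arguments": {
  "series": [0,0,2,0,0,0,1,0,0,4,0,0,0,1,-0.05,0.03,6,0,0,0,1,-0.05,0.03,7.5,0,0,0,1,-0.05,0.03,9,0,0,0,1,-0.05,0.03,10.5,0,0,0,1,-0.05,0.03,11.8,0,0,0,1,-0.05,0.03,12.6,0,0,0,1,-0.05,0.03,12.6,0,0,0,1]
}}

```text
time: 16.23
eef_pos: [0.5274, 0.2126, 0.1131]
tcp_rot: [-0.398, 0.918, 0.0, -0.0]
contact_force: [-1.1, -0.3, 0.1]
opening: 0.201
finger_force: 69.0
```

Request:
{"name": "arm_command", "arguments": {
  "series": [0,0,0.3,0,0,0,1,0,0,0.6,0,0,0,1,0,0,0.8,0,0,0,1,0,0,0.9,0,0,0,1,0,0,0.9,0,0,0,1]
}}

```text
time: 16.65
eef_pos: [0.5289, 0.2138, 0.1063]
tcp_rot: [-0.398, 0.917, -0.0, 0.002]
contact_force: [0.5, 0.2, -1.4]
opening: 0.204
finger_force: 69.0
```

Request:
{"name": "arm_command", "arguments": {
  "series": [0,0,0.1,0,0,0,1,0,0,0.2,0,0,0,1,0,0,0.2,0,0,0,1]
}}

```text
time: 16.9
eef_pos: [0.5291, 0.2139, 0.1061]
tcp_rot: [-0.398, 0.917, -0.0, 0.002]
contact_force: [-3.1, -1.3, 7.1]
opening: 0.203
finger_force: 70.1
```

Guard rests on the block at the pick-up height (0.1061, 7 N). Release and lift.

Request:
{"name": "arm_command", "arguments": {
  "series": [0,0,0,0,0,0,0.7,0,0,0,0,0,0,0.6,0,0,0,0,0,0,0.5,0,0,0,0,0,0,0.3,0,0,0,0,0,0,0.3,0,0,0,0,0,0,0.3]
}}

```text
time: 17.4
eef_pos: [0.5287, 0.2137, 0.1039]
tcp_rot: [-0.398, 0.917, -0.0, 0.002]
contact_force: [0.4, 0.6, -0.1]
opening: 0.7
finger_force: 0.0
```

Request:
{"name": "arm_command", "arguments": {
  "series": [0,0,-1,0,0,0,0.2,0,0,-3,0,0,0,0.1,0,0,-6,0,0,0,0,0,0,-9,0,0,0,0,0,0,-12,0,0,0,0,0,0,-14,0,0,0,0,0,0,-15,0,0,0,0,0,0,-15,0,0,0,0,0,0,-15,0,0,0,0]
}}

```text
time: 18.15
eef_pos: [0.528, 0.2135, 0.2539]
tcp_rot: [-0.398, 0.917, -0.0, 0.002]
contact_force: [0.7, -0.5, -0.8]
opening: 1.001
finger_force: 0.0
```

Run:
```python
from h import *
s=telemetry.get_state();print(s['eef_pos'],s['finger_force'],s['contact_force'],s['opening'])
b=shot('side','side10.png');a=cv2.imread('pics/side0.png')
d=cv2.absdiff(b['color'],a).max(2)
print('side diff stand',(d[240:300,190:262]>40).sum(),'bystanders',(d[170:275,215:360]>40).sum())
def box(i):
    g=cv2.cvtColor(i[240:300,185:265],cv2.COLOR_BGR2HSV);m=((g[...,2]>120)&(g[...,0]<25)&(g[...,1]<130)).astype(np.uint8)
    n,l,st,ce=cv2.connectedComponentsWithStats(m);k=1+st[1:,4].argmax();return st[k],ce[k]
print(box(a),box(b['color']))
```

```text
[0.52804404 0.21352042 0.25394858] 0.0 [ 0.66916062 -0.49097027 -0.79556801] 1.0014978198110254
side diff stand 1839 bystanders 5417
(array([ 27,  13,  28,  46, 841], dtype=int32), array([39.3020214 , 35.23543401])) (array([ 25,  12,  30,  48, 983], dtype=int32), array([38.52899288, 35.88911495]))
```

```bash
python3 -c "
from plant import ctrl
print(ctrl.sign_off())"
```

```text
the job is handed in; nothing more can be done
None
```

I turned the selector to its stop with the screwdriver, put the screwdriver back upright and fully home in the stand, and handed the job in at about 18 s; no verdict was returned.

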